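# Finish the lamp kit and shut its drawer

## Robot

A 6-joint arm with a two-finger parallel gripper is mounted at the origin on the work surface. World frame = base frame: x ahead of the robot, y to its left, z up, the work surface at z = 0. Lengths are in m, angles in rad, forces in N, time in s.
With the tool pointing down it reaches from about 0.35 to 0.875 m from the base axis. Payload 15.5 kg.
Tool frame: the origin (TCP) lies midway between the tips of the shut fingers; the grasp point (between the pads) lies behind it (manip.grip_depth is the z of the grasp point in the tool frame, in m); z points along the fingers, y is the line along which they close (so a half turn about z gives the same grasp; the last joint's range is limited). The gripper opens to 85 mm and grips with 20 to 120 N. Pads are 22 mm wide; open, the fingers measure 114 mm over their backs; the gripper's body (76 mm by 85 mm) begins 54 mm behind the grasp point. The pads swing forward as they close: fully open they stand 13 mm farther back than shut.
Start: joints at [-1.357, 0.494, 1.345, -0, 1.302, -0.096], TCP at [0.19, -0.595, 0.231] pointing down, gripper open.
Joint ranges: [-2.91, 2.91], [-0.82, 2.16], [0.22, 2.67], [-1.22, 4.37], [0.12, 2.79], [-3.08, 3.08]. Speed limits (rad/s): [1.89, 1.89, 2.57, 3.01, 3.01, 3.01].

## Interface

Orientations are given as a unit quaternion [x, y, z, w].
In Python, from plant import manip, imaging gives the robot as it stands.
- The arm moves only by the shell command python3 -m crank 'ROWS'. ROWS is JSON, a list of rows, each a list of 3 entries, a list of its own where there are three numbers: the shift along the tool's x, y, z in mm, then the turn about the tool's z in rad, then the gripper's target within -1 to 1 (fully open at 1, half-way at 0, shut at -1). In form: [[[tx, ty, tz], turn, gripper], ...]. A call has exactly 8 rows; each row is the pose to reach, as a shift and turn from the pose commanded when the call began, along the tool's axes at that moment; what a row does not reach only later rows make up. A row lasts 1/10 s, in which the tool goes at most 50 mm and 8.59 degrees, less where a joint would pass 70% of its speed; a pose out of reach is approached as far as the arm can. A call with a gripper value outside its range is refused whole. The fingers move at their own pace and stop on an object; the grip force is fixed at half the most. Time passes only in rows, so rows that repeat a pose let the fingers close, or fill a call up. It gives the time, the measured TCP pose, the force, the opening and the grip force at its end, in the units of the state.
- manip.sense(): the state, without advancing time (a new reading comes with each control period).
- imaging.get_image(name): name is "side" or "top" or "wrist"; returns a dict with "frame" (420x560x3 uint8, blue, green, red), "vertical_fov" (degrees; the focal length in pixels is half the picture's height over the tangent of half this angle, whatever the lens; pixels are square), "cx", "cy" (the principal point, pixels), "pose" (4x4, takes a point from camera to world coordinates). Camera axes: x right, y up, looking along -z (the intrinsics and any distortion apply to the point x, -y, -z); pixel columns grow to the right and rows downward; lengths in m; the calibration is good to about 2 mm. A picture is of the moment at which its call begins. There is no depth.
- manip.sign_off(): hands the job in; it is judged then, once.
The state is a dict: "t": time; "joint_positions": joint angles; "joint_velocities": joint speeds; "joint_efforts": joint torques, N m; "ee_pos": TCP position; "orientation": TCP orientation; "wrist_force": force on the tool from outside, world axes, zero at the start; "torque": the same for the moment, N m; "gripper_width": opening from 0.0 (shut) to 1.0 (fully open); "finger_force": force on a finger pad.
Only numpy, scipy, OpenCV 4.12 (cv2) and the standard library are available. Lean on these libraries where they do the work, as an engineer would, in place of code of your own. Each camera call takes 0.05 s, during which the arm holds its last target. There are 200 camera calls.

## Task

The top drawer of the kit unit stands open with a bottle left in it: take the bottle out and stand it upright in the free part of the steel tray. Then lay the long LED driver (the longer of the two aluminium boxes) flat on the floor of the compartment that the bottle has left, beside the lens panel, and push the drawer fully home until its catch takes it. Set things down rather than drop them, do not slam the drawer, and leave everything else where it is.

Things in the scene. Friction and masses are not known exactly. Their poses are not given: they have to be found in the camera images.
- unit: fixed kit drawer unit: grey steel cabinet 280 deep (x), 260 wide (y), 174 high, two cream-fronted drawers one above the other. Origin: on the bench, midway across, in the plane of the shut drawers' fronts; +x points from there to its back, z up. The top drawer opens along -x. The top plate is 12 thick, its front edge at x = 15, its underside 162 above the bench.
- unit_drawer0 (a joint): opening of the top drawer in m: 0 is fully home; it starts about 0.16 to 0.20 and grows as the drawer comes out to -x of the unit; stop at 0.21. It slides with about 1.5 N of friction plus 6 N per m/s and stays where left; a sprung catch resists with up to about 9 N from 13 mm to 6 mm (let go there, it springs back), then snaps it home and holds it.
- unit_drawer1 (a joint): opening of the lower drawer in m: 0 is home; it starts home, stiff with about 4 N of friction. Not to be opened.
- drawer_handle (a point): middle of the top drawer's bar handle; moves with the drawer. Horizontal steel bar along the unit's y, 120 long and about 12 thick, its axis 35 in front of the drawer's front panel, 136 above the bench. Same axes as the unit.
- drawer_floor (a point): on the top drawer's floor, at the inside of its front wall, midway across; moves with the drawer. Axes as the unit: the inside runs 235 to +x and 98 to either side. A 6 mm divider along x at y = 0 parts two compartments, each 95 wide. The floor is 97 above the bench; walls and divider rise 55 above it, the front panel 65. Only what is in front of the unit's top plate is open from above.
- bottle: closed white plastic bottle, paper band, grey cap: body 60 across, 150 high in all, shoulder narrowing from 93 up to a 24 neck at 120; the cap, 28 across, is the top 16. About 220 g. Origin: centre of its underside, z up through the cap. It starts upright in one compartment of the open drawer, too tall to go under the top plate.
- lens_panel: white lens panel with clear domes, 110 (x) by 70 (y) by 14 high (17 with domes); origin: centre of its underside. Lies in the other compartment of the drawer, and stays there.
- long_driver: the long LED driver: plain ribbed aluminium box with black ends, 120 (x) by 45 (y) by 34 (z), about 320 g. Origin: centre of its underside. Lies flat on the bench.
- short_driver: the other LED driver, bystander: same make, 70 (x) by 55 (y) by 34 (z). Origin: centre of its underside.
- tray: fixed steel tray, 200 (x) by 110 (y), 30 high outside; walls 5, floor 5 thick. Origin: centre of its underside. A can stands in the half at its -x end, the other half is free.
- can: bystander: bare aluminium can, 56 across, 90 high, standing in the tray. Origin: centre of its underside.
- sleeve: bystander: upright aluminium tube, 72 across, 80 high, on the bench. Origin: centre of its underside.
- cup: bystander: steel cup 72 across, 70 high, standing on the bench in front of the drawer, low enough to clear the top drawer and its handle. Origin: centre of its underside.
- carton: bystander: cardboard carton 80 (x) by 120 (y) by 60 high, standing on top of the unit. Origin: centre of its underside.
There are look-alikes about, which are no part of the job. Of the things that look like the bottle, the smallest one is meant. Leave any orange look-alike of the long_driver alone.

How it is judged:
On the way, in this order (a step that is already met when the one before it is completed fails the run):
1. the bottle stands upright in the tray, released (x of bottle in the frame of tray between -0.095 and 0.095 m and y of bottle in the frame of tray between -0.05 and 0.05 m and z of bottle in the frame of tray between -0.002 and 0.015 m and angle between bottle's own z axis and vertical below 0.12 rad and contact force between the fingers and bottle below 1 N and linear speed of bottle below 0.05 m/s), for 0.2 s.
2. the long driver lies flat on the drawer's floor, released (x of long_driver in the frame of drawer_floor between 0 and 0.235 m and y of long_driver in the frame of drawer_floor between -0.098 and 0.098 m and ((angle between long_driver's own z axis and vertical below 0.15 rad and z of long_driver in the frame of drawer_floor between -0.004 and 0.008 m) or (angle between long_driver's own z axis and vertical above 2.99 rad and z of long_driver in the frame of drawer_floor between 0.03 and 0.042 m)) and contact force between the fingers and long_driver below 1 N), for 0.2 s.
At the end, for the whole second after the job is handed in: The top drawer is home (joint under 3 mm), the lower one still shut (under 10 mm); the long driver lies flat (within about 8 degrees) on the drawer's floor, and the lens panel on the floor too; the bottle stands upright (within about 7 degrees), still, inside the tray; all released (all of step 1 and all of step 2 and value of joint unit_drawer0 below 0.003 m and value of joint unit_drawer1 below 0.01 m and x of lens_panel in the frame of drawer_floor between 0 and 0.235 m and y of lens_panel in the frame of drawer_floor between -0.098 and 0.098 m and z of lens_panel in the frame of drawer_floor between -0.004 and 0.008 m); the robot touches nothing.
It fails at once if a bystander (short driver, can, sleeve, cup or carton) is shoved more than 40 mm from its place (distance of any of short_driver, can, sleeve, cup, carton from where it was at the start of the episode above 0.04 m).
It fails at once if the bottle, can, sleeve or cup is tipped over (more than about 35 degrees) (angle between any of bottle, can, sleeve, cup's own z axis and vertical above 0.6 rad).
It fails at once if the bottle or the long driver is dropped (falls free faster than 0.9 m/s) ((linear speed of bottle above 0.9 m/s and contact force between the fingers and bottle below 0.2 N) or (linear speed of long_driver above 0.9 m/s and contact force between the fingers and long_driver below 0.2 N)).
It fails at once if the drawer is slammed (closing faster than 0.7 m/s) (velocity of joint unit_drawer0 below -0.7 m/s).
It fails at once if the lower drawer is pulled out more than 20 mm (value of joint unit_drawer1 above 0.02 m).
It also fails if it takes over 72 s, if anything falls off the work surface, if the arm or the gripper's body presses on something with over 40 N, if the wrist force passes 120 N, or if a joint passes its speed limit or range.

## Working session

There is one attempt and no reset: what is moved stays moved. The work goes in short steps, Python scripts to look and compute and a shell command to move; the robot and the scene stay as the last step left them, time stands still between calls to the robot, and variables do not carry over. Pictures are saved under pics/ and viewed, at most 10 in all, crops included, and the job is handed in when it is done.

```bash
mkdir -p pics; ls; python3 - <<'E'
from plant import manip, imaging
import cv2, numpy as np
print(manip.sense(), manip.grip_depth)
for n in ("top","side","wrist"):
    d=imaging.get_image(n); cv2.imwrite(f"pics/{n}0.png",d["frame"]); np.savez(f"{n}0.npz",**d)
    print(n,{k:(v if k!="frame" else 0) for k,v in d.items()})
E
```

```text
pics
{'t': 0.0, 'joint_positions': array([-1.35750252e+00,  4.94200848e-01,  1.34615523e+00, -2.35980876e-05,
        1.30249549e+00, -9.55153281e-02]), 'joint_velocities': array([ 0.00051258,  0.00038711, -0.00123821,  0.00082187, -0.00011646,
        0.00139823]), 'joint_efforts': array([-8.46707608e-04, -8.82172179e+01, -3.83861589e+01, -1.14155539e-04,
        1.01552642e-02, -4.12313307e-05]), 'ee_pos': array([ 0.18986005, -0.59507338,  0.23068111]), 'orientation': array([ 9.88102601e-01,  1.53794845e-01, -4.84019634e-05, -6.27695090e-04]), 'wrist_force': array([ 0.36368175, -0.08378546,  0.44131312]), 'torque': array([-0.02217458, -0.04335109, -0.03367097]), 'finger_force': 0.0, 'gripper_width': 1.0038681485127587} -0.0187
top {'frame': 0, 'vertical_fov': 50.78598436144411, 'cx': 287.7924223089818, 'cy': 209.83072324955793, 'pose': array([[-0.02103736,  0.99478878, -0.09976325,  0.44053468],
       [-0.99969932, -0.02218806, -0.01043875,  0.0021072 ],
       [-0.0125979 ,  0.09951365,  0.99495644,  1.1943247 ],
       [ 0.        ,  0.        ,  0.        ,  1.        ]])}
side {'frame': 0, 'vertical_fov': 50.379047071626275, 'cx': 274.82408662837736, 'cy': 209.9853219383915, 'pose': array([[-0.7821747 ,  0.47828534, -0.39930675,  0.06499005],
       [-0.62304478, -0.59605698,  0.50648918,  0.56193796],
       [ 0.00423677,  0.644949  ,  0.76421387,  0.99334353],
       [ 0.        ,  0.        ,  0.        ,  1.        ]])}
wrist {'frame': 0, 'vertical_fov': 68.13440070465593, 'cx': 275.07573195244896, 'cy': 205.36765383648213, 'pose': array([[ 0.30327084,  0.91837151,  0.25420576,  0.25385746],
       [-0.95289975,  0.29311266,  0.07789118, -0.57505523],
       [-0.00297788, -0.26585472,  0.96400851,  0.37310382],
       [ 0.        ,  0.        ,  0.        ,  1.        ]])}
```

```bash
python3 - <<'E'
import cv2
for n in("top","side"):
    i=cv2.imread(f"pics/{n}0.png"); cv2.imwrite(f"pics/{n}0b.png",cv2.resize(i,(800,600),interpolation=cv2.INTER_CUBIC))
E
```

```text
(no output)
```

View pics/top0b.png

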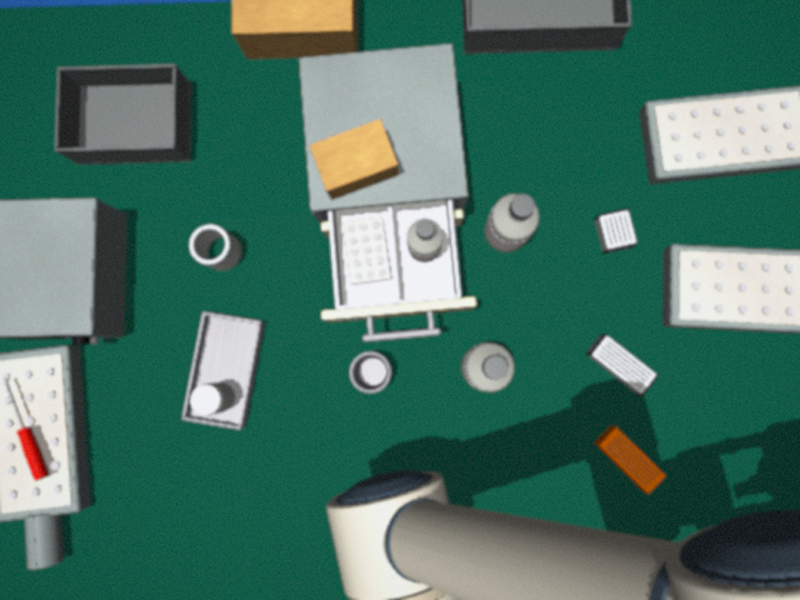

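View pics/side0b.png

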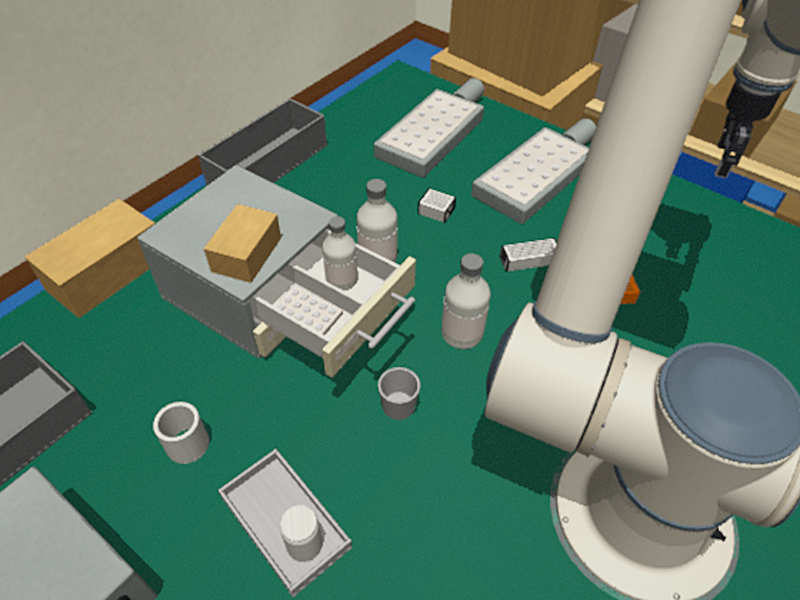

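The top view (800×600 scale) shows the open drawer at (400,255), with the small bottle in its right compartment (cap at 427,230) and the lens panel on the left. The long driver is at (622,363) and the short one at (617,230). The tray is at (223,370), with the can at its near end. In the side view the drawer bottle is the smallest of the three. I'll enlarge crops to read positions.

```bash
cat > h.py <<'E'
import numpy as np
def ray(n,u,v):
    d=np.load(n+".npz"); f=210/np.tan(np.radians(d["vertical_fov"])/2)
    r=np.array([(u-d["cx"])/f,-(v-d["cy"])/f,-1]); P=d["pose"]
    return P[:3,3],P[:3,:3]@r
def onz(n,u,v,z):
    o,r=ray(n,u,v); return (o+r*(z-o[2])/r[2])
E
python3 - <<'E'
import cv2,numpy as np
i=cv2.imread("pics/top0.png"); c=np.zeros((600,800,3),np.uint8)
def put(x,y,w,h,X,Y,s=4): c[Y:Y+h*s,X:X+w*s]=cv2.resize(i[y:y+h,x:x+w],None,fx=s,fy=s,interpolation=cv2.INTER_CUBIC)
put(216,130,124,110,0,0); put(405,225,70,55,510,0); put(122,212,70,92,510,225)
put(205,22,80,30,0,450)
cv2.imwrite("pics/c1.png",c)
E
```

```text
(no output)
```

View pics/c1.png

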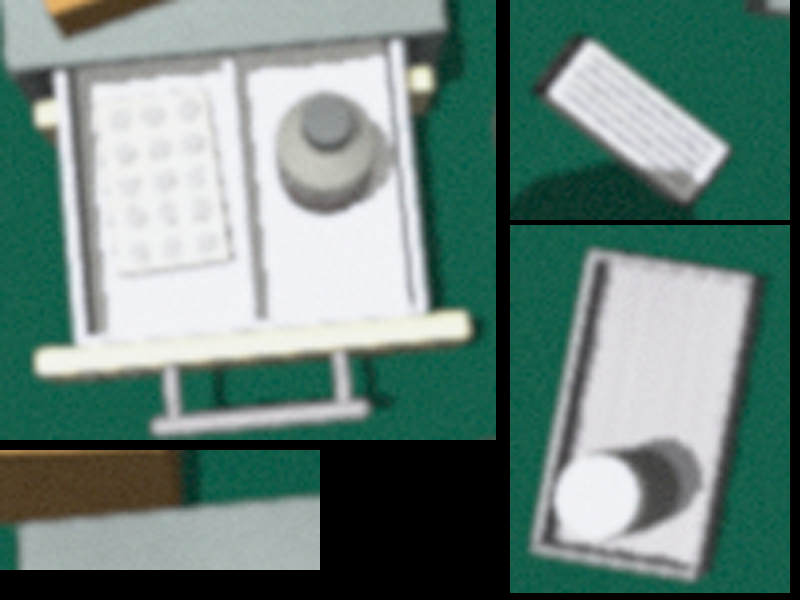

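The crops give these positions:
- **Bottle cap:** (329,119).
- **Drawer front:** from (35,352) to (470,313).
- **Handle:** from (152,428) to (368,409).
- **Tray rim corners:** (588,248), (762,275), (700,580) and (531,550).
- **Long driver corners:** about (585,37), (730,150), (688,203) and (536,92).

```bash
python3 - <<'E'
from h import *
np.set_printoptions(precision=4,suppress=True)
def A(px,py,z,x0=216,y0=130,X=0,Y=0): return onz("top0",x0+(px-X)/4-.375,y0+(py-Y)/4-.375,z)[:2]
def yaw(a): return np.degrees(np.arctan2(a[1],a[0]))
print("cap",A(329,119,.247))
fl,fr=A(35,352,.162),A(470,313,.162); print("front in",fl,fr,np.linalg.norm(fl-fr),yaw(fl-fr)-90,(fl+fr)/2)
hl,hr=A(152,426,.14),A(368,407,.14); print("handle",hl,hr,np.linalg.norm(hl-hr),yaw(hl-hr)-90,(hl+hr)/2)
ul,ur=A(8,66,.174),A(443,30,.174); print("unit",ul,ur,np.linalg.norm(ul-ur),yaw(ul-ur)-90,(ul+ur)/2)
dv=[A(232,62,.152),A(262,318,.152)];print("div",dv,yaw(dv[0]-dv[1]))
rw=[A(392,42,.152),A(412,310,.152)];print("rw inner",rw,yaw(rw[0]-rw[1]))
lw=[A(72,72,.152),A(90,330,.152)];print("lw inner",lw)
t=[A(x,y,.03,122,212,510,225) for x,y in((588,248),(762,275),(700,580),(531,550))]
print("tray",t,sum(t)/4,[np.linalg.norm(t[i]-t[i-1]) for i in range(4)],yaw(t[0]-t[3]),yaw(t[1]-t[2]))
print("can",A(597,495,.095,122,212,510,225))
d=[A(x,y,.034,405,225,510,0) for x,y in((585,37),(730,150),(688,203),(536,92))]
print("drv",d,sum(d)/4,[np.linalg.norm(d[i]-d[i-1]) for i in range(4)],yaw(d[0]-d[1]),yaw(d[3]-d[2]))
d=np.load("top0.npz")
# side check of cap: 800-scale (337,222)
print("side cap",onz("side0",337*.7-.15,223*.7-.15,.247))
E
```

```text
cap [ 0.6454 -0.0122]
front in [0.529 0.162] [ 0.5463 -0.0934] 0.2559932464027943 3.8720320777695036 [0.5376 0.0343]
handle [0.4851 0.0959] [ 0.4936 -0.033 ] 0.12918389141461664 3.785904613667924 [0.4894 0.0315]
unit [0.6974 0.175 ] [ 0.7128 -0.0816] 0.2570567588957494 3.43678549403991 [0.7051 0.0467]
div [array([0.7021, 0.0438]), array([0.5471, 0.0288])] 5.5299562500540365
rw inner [array([ 0.712 , -0.0526]), array([ 0.5499, -0.0601])] 2.6398054156900486
lw inner [array([0.6983, 0.1402]), array([0.5422, 0.1309])]
tray [array([0.5459, 0.4036]), array([0.5254, 0.2879]), array([0.3276, 0.3279]), array([0.349 , 0.4385])] [0.4369 0.3645] [np.float64(0.19991849889879157), np.float64(0.1175115642599926), np.float64(0.20182873159035397), np.float64(0.11272414407543065)] -10.062221253949701 -11.425445904884334
can [0.3868 0.3738]
drv [array([ 0.4859, -0.3384]), array([ 0.4107, -0.4283]), array([ 0.3773, -0.3992]), array([ 0.4508, -0.3048])] [ 0.4312 -0.3677] [np.float64(0.04858896848469872), np.float64(0.11714400394288024), np.float64(0.04428557270175112), np.float64(0.11967342567064403)] 50.08193729454134 52.0934040147329
side cap [ 0.6364 -0.0078  0.247 ]
```

```bash
cat >> h.py <<'E'
def goal(x,y,z,yaw=None):
    "tool-axis shift (mm) and turn (rad) to a TCP position / tool-x yaw in degrees"
    from plant import manip
    from scipy.spatial.transform import Rotation as R
    s=manip.sense(); M=R.from_quat(s["orientation"]).as_matrix()
    d=M.T@(np.array([x,y,z])-s["ee_pos"])*1000; c=np.degrees(np.arctan2(M[1,0],M[0,0]))
    print("shift",d.round(1),"yaw",c.round(2),"turn",None if yaw is None else np.radians(c-yaw).round(3),"t",s["t"],"F",s["wrist_force"].round(1),"q",s["joint_positions"].round(2))
E
python3 -c "
from h import *
goal(.642,-.0105,.32,3.7)"
```

```text
shift [ 608.4 -419.7  -88.7] yaw 17.69 turn 0.244 t 0.15 F [-0.4  0.5 -0.1] q [-1.36  0.49  1.35 -0.    1.3  -0.1 ]
```

```bash
python3 -m crank '[[[40,-28,-20],0.02,1],[[80,-55,-40],0.04,1],[[120,-83,-60],0.06,1],[[160,-110,-80],0.08,1],[[200,-138,-89],0.1,1],[[240,-166,-89],0.12,1],[[280,-193,-89],0.14,1],[[320,-221,-89],0.16,1]]' && python3 -m crank '[[[36,-25,0],0.01,1],[[72,-50,0],0.02,1],[[108,-75,0],0.03,1],[[144,-100,0],0.04,1],[[180,-125,0],0.06,1],[[216,-150,0],0.07,1],[[240,-165,0],0.08,1],[[240,-165,0],0.08,1]]'; python3 - <<'E'
from h import *
goal(.642,-.0105,.32,3.7)
E
```

```text
t: 0.95
ee_pos: [0.4253, -0.29, 0.3204]
orientation: [0.997, 0.074, 0.0, 0.0]
wrist_force: [0.8, 0.3, 1.2]
gripper_width: 1.001
finger_force: 0.0
t: 1.75
ee_pos: [0.6393, -0.0903, 0.3193]
orientation: [0.999, 0.036, -0.0, -0.0]
wrist_force: [-0.7, -0.5, -0.4]
gripper_width: 1.003
finger_force: 0.0
shift [  8.4 -79.4  -0.6] yaw 4.09 turn 0.007 t 1.75 F [-0.7 -0.5 -0.4] q [-0.23  0.46  1.16  0.    1.52  1.27]
```

```bash
python3 -m crank '[[[0,-30,0],0.007,1],[[0,-60,0],0.007,1],[[-20,-79,0],0.007,1],[[-40,-79,0],0.007,1],[[-40,-79,0],0.007,1],[[-40,-79,0],0.007,1],[[-40,-79,0],0.007,1],[[-40,-79,0],0.007,1]]'; python3 - <<'E'
from h import *
from plant import imaging
import cv2
d=imaging.get_image("wrist"); np.savez("w1.npz",**d); cv2.imwrite("pics/w1.png",d["frame"])
goal(.642,-.0105,.32,3.7)
E
```

```text
t: 2.55
ee_pos: [0.5925, -0.0173, 0.3201]
orientation: [1.0, 0.031, -0.0, -0.0]
wrist_force: [0.6, -0.5, 0.1]
gripper_width: 0.998
finger_force: 0.0
shift [49.9 -3.7  0.1] yaw 3.52 turn -0.003 t 2.6 F [-0.3  0.3 -0.3] q [-0.13  0.38  1.3   0.    1.47  1.38]
```

View pics/w1.png

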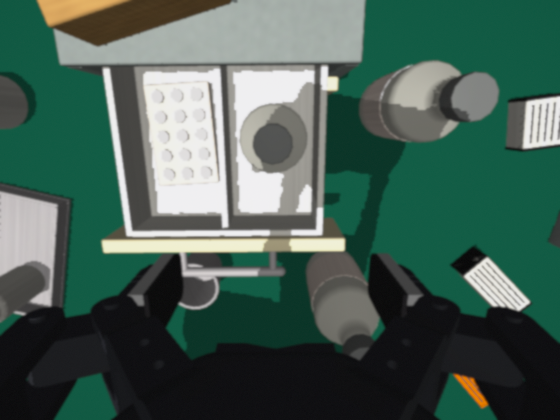

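The wrist view shows the cap top at (273,144), the divider top from (224,70) to (226,226), the right wall's inner edge at (320,75)–(318,228), and the inside front wall at row 231. The compartment in front of the bottle is clear.

```bash
python3 - <<'E'
from h import *
np.set_printoptions(precision=4,suppress=True)
for n,u,v,z in(("cap",273,144,.247),("div far",224,70,.152),("div near",226,228,.152),("rw far",321,75,.152),("rw near",319,229,.152),("floor front right",314,215,.097),("floor front div",232,215,.097),("plate L",62,64,.174),("plate R",363,62,.174),("handle L",186,271,.138),("handle R",284,272,.138)):
    print(n,onz("w1",u,v,z))
goal(.6425,-.0105,.32,3.7)
E
```

```text
cap [ 0.6434 -0.0126  0.247 ]
div far [0.7007 0.037  0.152 ]
div near [0.5459 0.0322 0.152 ]
rw far [ 0.7019 -0.0531  0.152 ]
rw near [ 0.5508 -0.0661  0.152 ]
floor front right [ 0.5493 -0.0675  0.097 ]
floor front div [0.5431 0.0333 0.097 ]
plate L [0.6942 0.1721 0.174 ]
plate R [ 0.7113 -0.085   0.174 ]
handle L [0.4855 0.0793 0.138 ]
handle R [ 0.4911 -0.0334  0.138 ]
shift [50.4 -3.7  0.1] yaw 3.52 turn -0.003 t 2.6 F [-0.3  0.3 -0.3] q [-0.13  0.38  1.3   0.    1.47  1.38]
```

```bash
python3 -m crank '[[[25,-2,0],0,1],[[52,-2,0],0,1],[[52,-2,20],0,1],[[52,-2,40],0,1],[[52,-2,60],0,1],[[52,-2,80],0,1],[[52,-2,92],0,1],[[52,-2,102],0,1]]' && python3 -m crank '[[[0,0,0],0,1],[[0,0,0],0,0],[[0,0,0],0,-1],[[0,0,0],0,-1],[[0,0,0],0,-1],[[0,0,0],0,-1],[[0,0,0],0,-1],[[0,0,0],0,-1]]'; python3 -c "
from h import *
goal(.644,-.0122,.218,3.7)"
```

```text
t: 3.4
ee_pos: [0.6439, -0.0118, 0.2174]
orientation: [1.0, 0.031, -0.0, -0.0]
wrist_force: [0.1, -0.2, 0.1]
gripper_width: 1.001
finger_force: 0.0
t: 4.2
ee_pos: [0.6442, -0.0118, 0.219]
orientation: [1.0, 0.031, 0.001, 0.0]
wrist_force: [-0.9, -0.2, 6.5]
gripper_width: 0.314
finger_force: 58.6
shift [-0.2  0.4  1. ] yaw 3.54 turn -0.003 t 4.2 F [-0.9 -0.2  6.5] q [-0.11  0.53  1.31 -0.    1.3   1.4 ]
```

```bash
python3 -m crank '[[[0,0,-4],0,-1],[[0,0,-14],0,-1],[[0,0,-30],0,-1],[[0,0,-50],0,-1],[[0,0,-70],0,-1],[[0,0,-88],0,-1],[[0,0,-100],0,-1],[[0,0,-104],0,-1]]'; python3 -c "
from h import *
goal(.488,.355,.325,3.5)"
```

```text
t: 5.0
ee_pos: [0.6442, -0.0117, 0.3239]
orientation: [1.0, 0.031, 0.001, 0.0]
wrist_force: [0.6, -0.1, -0.8]
gripper_width: 0.311
finger_force: 59.0
shift [-133.2 -375.7   -1.5] yaw 3.55 turn 0.001 t 5.0 F [ 0.6 -0.1 -0.8] q [-0.11  0.45  1.16 -0.    1.53  1.4 ]
```

```bash
python3 -m crank '[[[-5,-10,0],0,-1],[[-12,-32,0],0,-1],[[-22,-62,0],0,-1],[[-33,-92,0],0,-1],[[-44,-122,0],0,-1],[[-55,-152,0],0,-1],[[-65,-182,0],0,-1],[[-75,-212,0],0,-1]]' && python3 -m crank '[[[-10,-30,0],0,-1],[[-20,-60,0],0,-1],[[-30,-90,0],0,-1],[[-40,-118,0],0,-1],[[-50,-142,0],0,-1],[[-56,-158,0],0,-1],[[-58,-164,0],0,-1],[[-58,-164,0],0,-1]]'; python3 - <<'E'
from h import *
from plant import imaging
import cv2
goal(.488,.355,.325,3.5)
d=imaging.get_image("side"); np.savez("s1.npz",**d)
e=imaging.get_image("wrist"); np.savez("w2.npz",**e)
cv2.imwrite("pics/s1.png",np.vstack([cv2.resize(np.hstack([d["frame"],e["frame"]]),(800,300))]))
E
```

```text
t: 5.8
ee_pos: [0.5542, 0.1967, 0.3212]
orientation: [1.0, 0.031, -0.001, 0.0]
wrist_force: [0.8, -0.6, -1.0]
gripper_width: 0.31
finger_force: 59.1
t: 6.6
ee_pos: [0.4875, 0.3556, 0.3219]
orientation: [1.0, 0.031, -0.0, 0.0]
wrist_force: [0.2, -0.2, -1.1]
gripper_width: 0.304
finger_force: 59.1
shift [ 0.4  0.6 -3.1] yaw 3.59 turn 0.002 t 6.6 F [ 0.2 -0.2 -1.1] q [ 0.53  0.39  1.27 -0.    1.48  2.04]
```

View pics/s1.png

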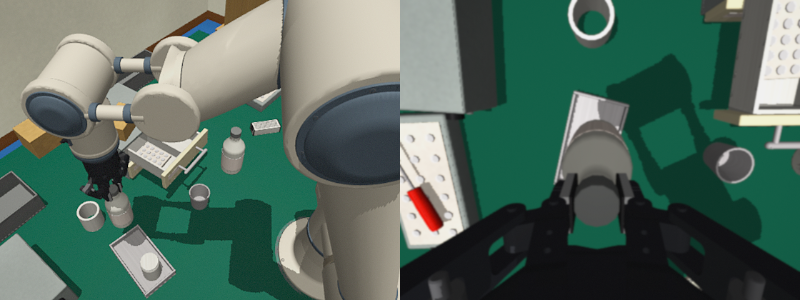

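The bottle hangs upright in the gripper, clear above the free end of the tray. I'll lower it.

```bash
python3 -m crank '[[[0,0,8],0,-1],[[0,0,30],0,-1],[[0,0,60],0,-1],[[0,0,90],0,-1],[[0,0,120],0,-1],[[0,0,145],0,-1],[[0,0,160],0,-1],[[0,0,168],0,-1]]' && python3 -m crank '[[[0,0,3],0,-1],[[0,0,6],0,-1],[[0,0,9],0,-1],[[0,0,12],0,-1],[[0,0,15],0,-1],[[0,0,17],0,-1],[[0,0,19],0,-1],[[0,0,19],0,-1]]'; python3 -c "
from h import *
goal(.488,.355,.127,3.5)"
```

```text
t: 7.5
ee_pos: [0.4875, 0.3542, 0.1524]
orientation: [1.0, 0.03, -0.001, 0.001]
wrist_force: [0.5, -1.1, -1.3]
gripper_width: 0.308
finger_force: 59.1
t: 8.3
ee_pos: [0.4878, 0.3553, 0.135]
orientation: [1.0, 0.031, -0.0, 0.0]
wrist_force: [-0.4, 0.3, -1.1]
gripper_width: 0.311
finger_force: 59.1
shift [0.2 0.3 8. ] yaw 3.54 turn 0.001 t 8.3 F [-0.4  0.3 -1.1] q [0.53 0.57 1.51 0.   1.07 2.04]
```

```bash
python3 -m crank '[[[0,0,2],0,-1],[[0,0,3],0,-1],[[0,0,4],0,-1],[[0,0,5],0,-1],[[0,0,5.5],0,-1],[[0,0,6],0,-1],[[0,0,6],0,-1],[[0,0,6],0,-1]]' && python3 -m crank '[[[0,0,0.5],0,-1],[[0,0,1],0,-1],[[0,0,1.5],0,-1],[[0,0,2],0,-1],[[0,0,2],0,-1],[[0,0,2],0,-1],[[0,0,2],0,-1],[[0,0,2],0,-1]]'
```

```text
t: 9.1
ee_pos: [0.4879, 0.3553, 0.1293]
orientation: [1.0, 0.031, 0.0, -0.0]
wrist_force: [-0.2, 0.1, -1.7]
gripper_width: 0.304
finger_force: 59.1
t: 9.9
ee_pos: [0.4879, 0.3553, 0.1273]
orientation: [1.0, 0.031, 0.0, -0.0]
wrist_force: [-0.3, 0.5, -1.7]
gripper_width: 0.306
finger_force: 59.1
```

```bash
python3 -m crank '[[[0,0,0.5],0,-1],[[0,0,1],0,-1],[[0,0,1],0,-1],[[0,0,1.5],0,-1],[[0,0,1.5],0,-1],[[0,0,2],0,-1],[[0,0,2],0,-1],[[0,0,2],0,-1]]'
```

```text
t: 10.7
ee_pos: [0.4888, 0.3557, 0.127]
orientation: [1.0, 0.031, 0.001, -0.001]
wrist_force: [-2.8, -3.2, 21.4]
gripper_width: 0.311
finger_force: 61.2
```

```bash
python3 -m crank '[[[0,0,-0.5],0,-1],[[0,0,-1],0,-1],[[0,0,-1.2],0,-0.3],[[0,0,-1.2],0,0],[[0,0,-1.2],0,0.4],[[0,0,-1.2],0,0.8],[[0,0,-1.2],0,0.8],[[0,0,-1.2],0,0.8]]' && python3 -m crank '[[[0,0,-5],0,0.8],[[0,0,-20],0,0.8],[[0,0,-45],0,0.8],[[0,0,-80],0,0.8],[[0,0,-120],0,1],[[0,0,-150],0,1],[[0,0,-170],0,1],[[0,0,-170],0,1]]'; python3 - <<'E'
from h import *
from plant import imaging
import cv2
goal(.4312,-.3677,.25,51-0)
e=imaging.get_image("wrist"); np.savez("w3.npz",**e); cv2.imwrite("pics/w3.png",e["frame"])
E
```

```text
t: 11.5
ee_pos: [0.4878, 0.3553, 0.1264]
orientation: [1.0, 0.031, -0.0, 0.0]
wrist_force: [0.7, 0.3, 0.2]
gripper_width: 0.901
finger_force: 0.0
t: 12.3
ee_pos: [0.4889, 0.356, 0.3]
orientation: [1.0, 0.031, 0.002, -0.001]
wrist_force: [0.1, -0.0, -0.5]
gripper_width: 0.998
finger_force: 0.0
shift [-102.5  718.8   47.7] yaw 3.54 turn -0.828 t 12.3 F [ 0.1 -0.  -0.5] q [0.53 0.41 1.3  0.   1.43 2.04]
```

View pics/w3.png

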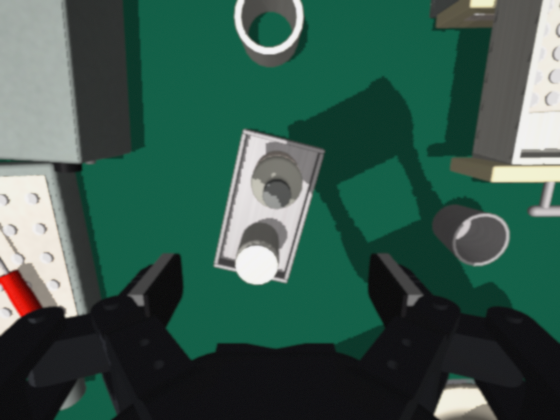

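The bottle (275,190) stands upright in the free half of the tray, and the can hasn't moved. Now the long driver.

```bash
python3 -m crank '[[[-5,35,0],0,1],[[-12,80,0],0,1],[[-18,125,0],0,1],[[-25,170,0],0,1],[[-31,215,0],0,1],[[-38,260,0],0,1],[[-45,305,0],0,1],[[-52,350,0],0,1]]' && python3 -m crank '[[[-10,45,0],-0.1,1],[[-20,90,0],-0.2,1],[[-30,135,0],-0.32,1],[[-40,180,0],-0.44,1],[[-50,225,0],-0.56,1],[[-60,270,0],-0.68,1],[[-70,315,10],-0.8,1],[[-80,360,20],-0.83,1]]'&& python3 -m crank '[[[5,35,25],0,1],[[5,35,25],0,1],[[5,35,25],0,1],[[5,35,25],0,1],[[5,35,25],0,1],[[5,35,25],0,1],[[5,35,25],0,1],[[5,35,25],0,1]]'; python3 - <<'E'
from h import *
from plant import imaging
import cv2
goal(.4312,-.3677,.25,51)
e=imaging.get_image("wrist"); np.savez("w4.npz",**e); cv2.imwrite("pics/w4.png",cv2.resize(e["frame"],(800,600),interpolation=cv2.INTER_CUBIC))
E
```

```text
t: 13.15
ee_pos: [0.4565, 0.0012, 0.2957]
orientation: [1.0, 0.031, -0.001, -0.0]
wrist_force: [1.2, 0.2, -0.4]
gripper_width: 0.999
finger_force: 0.0
t: 13.95
ee_pos: [0.3989, -0.3632, 0.2755]
orientation: [0.901, 0.433, -0.0, -0.0]
wrist_force: [0.6, 0.4, 0.2]
gripper_width: 1.002
finger_force: 0.0
t: 14.75
ee_pos: [0.4303, -0.3794, 0.2518]
orientation: [0.902, 0.431, 0.0, 0.0]
wrist_force: [-0.6, 0.4, -0.1]
gripper_width: 0.998
finger_force: 0.0
shift [ 9.7 -6.7  1.8] yaw 51.11 turn 0.002 t 14.75 F [-0.6  0.4 -0.1] q [-0.83  0.4   1.45 -0.    1.29 -0.15]
```

View pics/w4.png

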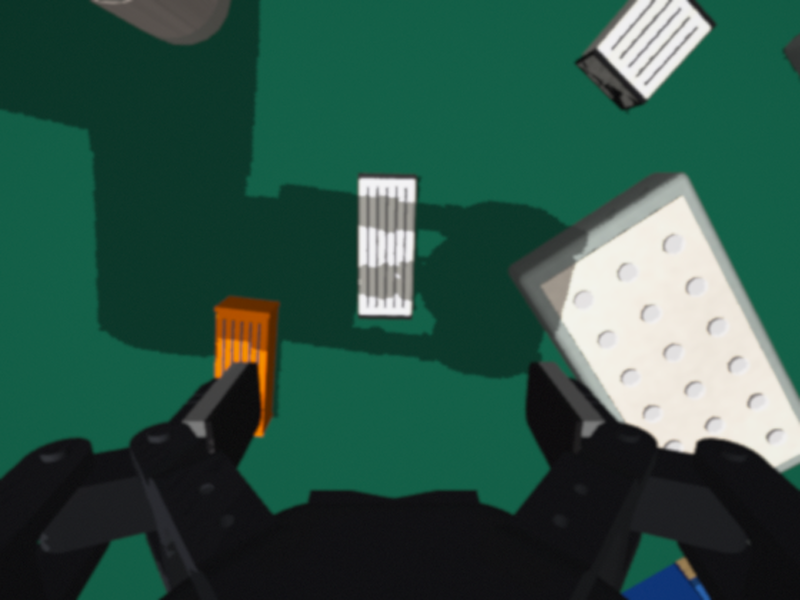

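The long driver's top face has corners at (358,177), (417,178), (411,317) and (357,316). The orange look-alike, right edge at about 278, leaves room for the left finger.

```bash
python3 - <<'E'
from h import *
p=[onz("w4",u*.7-.15,v*.7-.15,.034)[:2] for u,v in((358,177),(417,178),(411,317),(357,316))]
c=sum(p)/4; a=(p[0]+p[1]-p[2]-p[3])/2; y=np.degrees(np.arctan2(a[1],a[0]))
print(c,np.linalg.norm(a),y,np.linalg.norm(p[0]-p[1]),np.linalg.norm(p[2]-p[3]))
goal(*c,.0,y)
E
```

```text
[ 0.42839534 -0.37118882] 0.114896612641034 49.38290674735663 0.046343493248113064 0.0461206922746313
shift [  5.2  -6.7 251.7] yaw 51.11 turn 0.03 t 14.8 F [-0.2  0.1 -0.2] q [-0.83  0.4   1.45 -0.    1.29 -0.15]
```

```bash
python3 -m crank '[[[7,-7,20],0.015,1],[[7,-7,60],0.015,1],[[7,-7,100],0.015,1],[[7,-7,140],0.015,1],[[7,-7,175],0.015,1],[[7,-7,200],0.015,1],[[7,-7,215],0.015,1],[[7,-7,225],0.015,1]]' && python3 -m crank '[[[0,0,8],0,1],[[0,0,16],0,1],[[0,0,22],0,1],[[0,0,25],0,1],[[0,0,25],0,1],[[0,0,25],0,0.6],[[0,0,25],0,0.4],[[0,0,25],0,0.3]]' && python3 -m crank '[[[0,0,0],0,0.2],[[0,0,0],0,0],[[0,0,0],0,-1],[[0,0,0],0,-1],[[0,0,0],0,-1],[[0,0,0],0,-1],[[0,0,0],0,-1],[[0,0,0],0,-1]]'
```

```text
t: 15.6
ee_pos: [0.429, -0.3694, 0.0252]
orientation: [0.905, 0.424, -0.0, -0.001]
wrist_force: [-0.4, -0.8, -0.0]
gripper_width: 0.997
finger_force: 0.0
t: 16.4
ee_pos: [0.4294, -0.3698, 0.0018]
orientation: [0.905, 0.425, 0.0, 0.0]
wrist_force: [-0.5, -0.8, 0.2]
gripper_width: 0.652
finger_force: 0.0
t: 17.2
ee_pos: [0.4294, -0.3698, 0.0018]
orientation: [0.905, 0.424, 0.0, 0.0]
wrist_force: [-0.8, 0.6, 5.8]
gripper_width: 0.519
finger_force: 62.2
```

```bash
python3 -m crank '[[[0,0,-4],0,-1],[[0,0,-20],0,-1],[[0,0,-55],0,-1],[[0,0,-95],0,-1],[[0,0,-135],0,-1],[[0,0,-175],0,-1],[[0,0,-215],0,-1],[[0,0,-250],0,-1]]'; python3 - <<'E'
from h import *
goal(.614,-.012,.25,3.7)
E
```

```text
t: 18.0
ee_pos: [0.429, -0.3694, 0.2537]
orientation: [0.905, 0.424, 0.0, 0.0]
wrist_force: [0.6, -0.3, -4.3]
gripper_width: 0.52
finger_force: 62.2
shift [393.1 -86.4   3.6] yaw 50.24 turn 0.812 t 18.0 F [ 0.6 -0.3 -4.3] q [-0.82  0.39  1.46  0.    1.29 -0.12]
```

```bash
python3 -m crank '[[[12,-3,-10],0.02,-1],[[40,-9,-20],0.08,-1],[[75,-16,-20],0.16,-1],[[110,-24,-20],0.24,-1],[[145,-32,-20],0.32,-1],[[180,-40,-20],0.4,-1],[[215,-47,-20],0.48,-1],[[250,-55,-20],0.56,-1]]'; python3 - <<'E'
from h import *
goal(.614,-.012,.27,3.7)
E
```

```text
t: 18.8
ee_pos: [0.5471, -0.1409, 0.2714]
orientation: [0.988, 0.156, -0.0, -0.0]
wrist_force: [-0.3, -1.0, -3.5]
gripper_width: 0.518
finger_force: 62.4
shift [ 103.4 -101.9    1.4] yaw 17.96 turn 0.249 t 18.8 F [-0.3 -1.  -3.5] q [-0.36  0.37  1.44 -0.    1.33  0.9 ]
```

```bash
python3 -m crank '[[[20,-20,0],0.05,-1],[[40,-40,0],0.1,-1],[[60,-60,0],0.15,-1],[[80,-80,0],0.2,-1],[[95,-94,0],0.24,-1],[[103,-102,0],0.249,-1],[[103,-102,0],0.249,-1],[[103,-102,0],0.249,-1]]'; python3 - <<'E'
from h import *
from plant import imaging
import cv2
goal(.614,-.012,.17,3.7)
e=imaging.get_image("wrist"); np.savez("w5.npz",**e)
d=imaging.get_image("top"); np.savez("t5.npz",**d)
cv2.imwrite("pics/w5.png",cv2.resize(e["frame"],(800,600),interpolation=cv2.INTER_CUBIC))
E
```

```text
t: 19.6
ee_pos: [0.6126, -0.0138, 0.2713]
orientation: [0.999, 0.034, -0.0, 0.0]
wrist_force: [0.2, 0.3, -2.1]
gripper_width: 0.515
finger_force: 62.3
shift [  1.6  -1.7 101.3] yaw 3.94 turn 0.004 t 19.6 F [ 0.2  0.3 -2.1] q [-0.12  0.44  1.32 -0.    1.38  1.38]
```

View pics/w5.png

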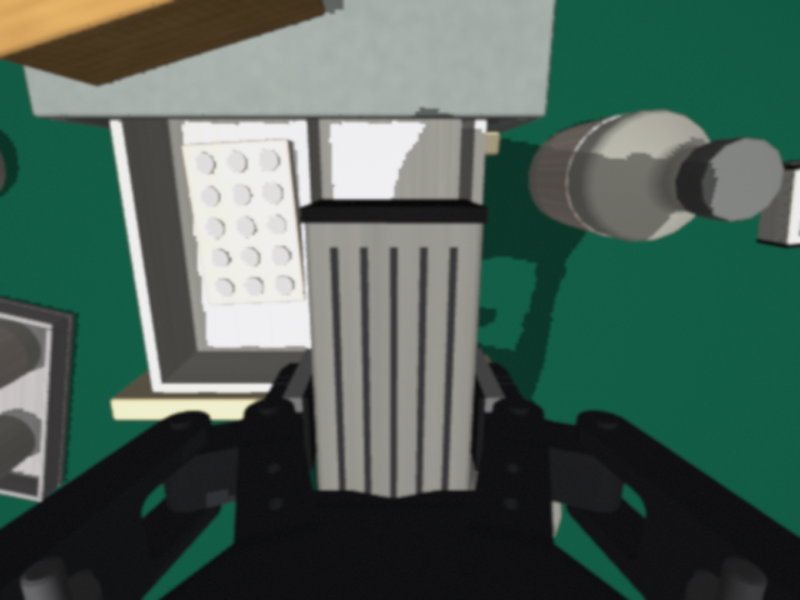

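The driver is held level. Its far top edge runs from (300,210) to (487,208), the divider is at about (308–323,120), and the right wall's inner edge is at about (474,122).

```bash
python3 - <<'E'
from h import *
np.set_printoptions(precision=4,suppress=True)
P=lambda u,v,z: onz("w5",u*.7-.15,v*.7-.15,z)[:2]
a,b=P(302,206,.3035),P(486,204,.3035); print("end",a,b,np.linalg.norm(a-b),(a+b)/2)
print("div R far",P(323,120,.152),"rw far",P(474,122,.152), "lw inner far",P(121,122,.152),"near",P(158,384,.152))
print("plate",P(33,115,.174),P(547,115,.174), "front wall",P(210,383,.152),"panel",P(112,420,.162))
E
```

```text
end [0.6698 0.0125] [ 0.6733 -0.0323] 0.04491413571127818 [ 0.6716 -0.0099]
div R far [0.7039 0.0316] rw far [ 0.7085 -0.0517] lw inner far [0.6952 0.143 ] near [0.5361 0.1343]
plate [0.6942 0.1743] [ 0.7119 -0.0845] front wall [0.5391 0.1006] panel [0.514 0.16 ]
```

```bash
python3 -m crank '[[[4,-1.5,0],0,-1],[[8,-2.5,10],0,-1],[[8,-2.5,30],0,-1],[[8,-2.5,50],0,-1],[[8,-2.5,70],0,-1],[[8,-2.5,85],0,-1],[[8,-2.5,93],0,-1],[[8,-2.5,95],0,-1]]'; python3 -m crank '[[[0,0,10],0,-1],[[0,0,20],0,-1],[[0,0,30],0,-1],[[0,0,40],0,-1],[[0,0,50],0,-1],[[0,0,58],0,-1],[[0,0,64],0,-1],[[0,0,67],0,-1]]'; python3 -c "
from h import *
goal(.6205,-.0115,.0988,3.7)"
```

```text
t: 20.5
ee_pos: [0.6205, -0.0104, 0.1753]
orientation: [0.999, 0.034, -0.001, -0.0]
wrist_force: [-0.7, -0.2, -3.2]
gripper_width: 0.515
finger_force: 62.3
t: 21.3
ee_pos: [0.6207, -0.0103, 0.1088]
orientation: [0.999, 0.034, -0.0, -0.0]
wrist_force: [0.2, 0.1, -2.9]
gripper_width: 0.516
finger_force: 62.3
shift [-0.2  1.2 10. ] yaw 3.88 turn 0.003 t 21.3 F [ 0.2  0.1 -2.9] q [-0.11  0.62  1.48 -0.    1.04  1.39]
```

No lateral contact. I'll set it down gently.

```bash
python3 -m crank '[[[0,0.5,2],0,-1],[[0,1,4],0,-1],[[0,1,6],0,-1],[[0,1,7],0,-1],[[0,1,8],0,-1],[[0,1,8.5],0,-1],[[0,1,9],0,-1],[[0,1,9],0,-1]]'
```

```text
t: 22.1
ee_pos: [0.6246, -0.0114, 0.1047]
orientation: [0.999, 0.034, 0.005, 0.001]
wrist_force: [-1.6, 6.3, 41.6]
gripper_width: 0.516
finger_force: 76.2
```

```bash
python3 -m crank '[[[0,0,0.5],0,-1],[[0,0,0.5],0,-1],[[0,0,1],0,-1],[[0,0,1],0,-1],[[0,0,1.3],0,-1],[[0,0,1.3],0,-1],[[0,0,1.3],0,-1],[[0,0,1.3],0,-1]]'
```

```text
t: 22.9
ee_pos: [0.6255, -0.0114, 0.1045]
orientation: [0.999, 0.034, 0.006, 0.001]
wrist_force: [-1.6, 8.5, 53.0]
gripper_width: 0.519
finger_force: 78.5
```

```bash
python3 -m crank '[[[0,0,-3],0,-1],[[0,0,-6],0,-1],[[0,0,-8],0,-1],[[0,0,-8],0,-1],[[0,0,-8],0,-1],[[0,0,-8],0,-1],[[0,0,-8],0,-1],[[0,0,-8],0,-1]]'; python3 - <<'E'
from h import *
from plant import imaging
import cv2
goal(.6205,-.0115,.0988,3.7)
e=imaging.get_image("wrist"); np.savez("w6.npz",**e)
d=imaging.get_image("side"); np.savez("s6.npz",**d)
t=imaging.get_image("top"); np.savez("t6.npz",**t)
c=np.zeros((600,800,3),np.uint8)
c[:420,:560]=e["frame"]
c[:300,560:800]=cv2.resize(d["frame"][120:270,170:290],None,fx=2,fy=2,interpolation=cv2.INTER_CUBIC)
c[420:600,0:500]=cv2.resize(t["frame"][140:230,210:460],None,fx=2,fy=2)
cv2.imwrite("pics/c6.png",c)
E
```

```text
t: 23.7
ee_pos: [0.6208, -0.0113, 0.107]
orientation: [0.999, 0.034, -0.0, -0.0]
wrist_force: [-0.1, -0.3, -2.3]
gripper_width: 0.517
finger_force: 62.6
shift [-0.3  0.2  8.2] yaw 3.89 turn 0.003 t 23.7 F [-0.1 -0.3 -2.3] q [-0.11  0.62  1.49 -0.    1.03  1.39]
```

View pics/c6.png

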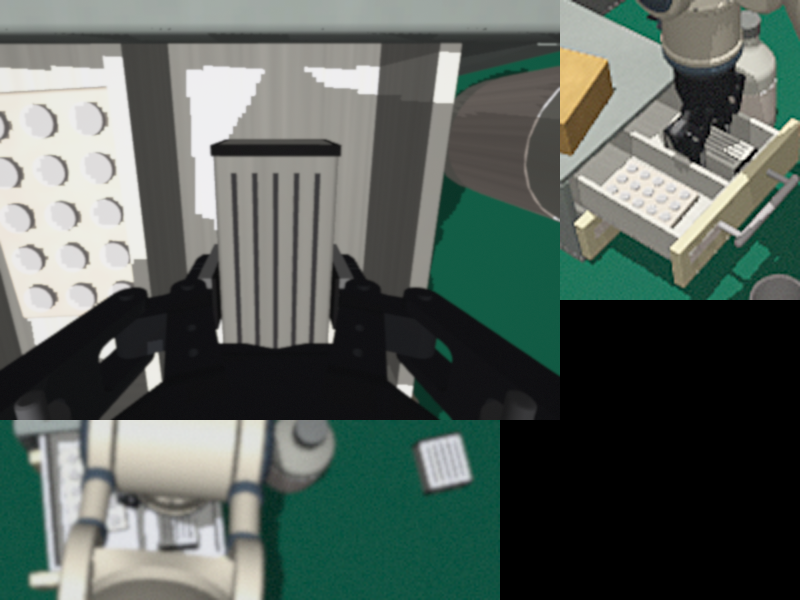

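The gripper's knuckles flare out over the divider at (130,295) and over the right wall at (425,297). They land on the wall tops while the driver is still about 6 mm above the floor. I'll put the driver back on its bench spot and regrip it about 10 mm higher, so the knuckles stay clear.

```bash
python3 -m crank '[[[0,0,-8],0,-1],[[0,0,-28],0,-1],[[0,0,-55],0,-1],[[0,0,-85],0,-1],[[0,0,-115],0,-1],[[0,0,-145],0,-1],[[0,0,-160],0,-1],[[0,0,-165],0,-1]]'; python3 -c "
from h import *
goal(.4294,-.3698,.27,50.2)"
```

```text
t: 24.65
ee_pos: [0.6215, -0.0114, 0.2747]
orientation: [0.999, 0.034, 0.002, 0.0]
wrist_force: [0.8, -0.3, -2.4]
gripper_width: 0.516
finger_force: 62.7
shift [-216.   344.6    4.2] yaw 3.89 turn -0.808 t 24.65 F [ 0.8 -0.3 -2.4] q [-0.11  0.45  1.3   0.    1.39  1.39]
```

```bash
python3 -m crank '[[[-8,12,0],-0.03,-1],[[-24,38,0],-0.09,-1],[[-43,69,0],-0.16,-1],[[-62,100,0],-0.23,-1],[[-82,131,0],-0.3,-1],[[-101,162,0],-0.37,-1],[[-121,193,0],-0.45,-1],[[-141,224,0],-0.53,-1]]'; python3 -c "
from h import *
goal(.4294,-.3698,.22,50.2)"
```

```text
t: 25.45
ee_pos: [0.4942, -0.2453, 0.2716]
orientation: [0.955, 0.296, -0.0, -0.0]
wrist_force: [0.4, -0.8, -2.6]
gripper_width: 0.515
finger_force: 62.6
shift [-123.8   66.1   51.6] yaw 34.44 turn -0.275 t 25.45 F [ 0.4 -0.8 -2.6] q [-0.57  0.35  1.47 -0.    1.32  0.4 ]
```

```bash
python3 -m crank '[[[-26,14,0],-0.06,-1],[[-52,28,5],-0.12,-1],[[-78,42,15],-0.17,-1],[[-100,54,25],-0.22,-1],[[-116,62,35],-0.26,-1],[[-124,66,45],-0.275,-1],[[-124,66,52],-0.275,-1],[[-124,66,52],-0.275,-1]]' && python3 -m crank '[[[0,0,15],0,-1],[[0,0,45],0,-1],[[0,0,80],0,-1],[[0,0,115],0,-1],[[0,0,150],0,-1],[[0,0,180],0,-1],[[0,0,200],0,-1],[[0,0,208],0,-1]]' &&  python3 -m crank '[[[0,0,0],0,-1],[[0,0,2],0,-1],[[0,0,4],0,-1],[[0,0,6],0,-1],[[0,0,7],0,-1],[[0,0,8],0,-1],[[0,0,9],0,-1],[[0,0,9],0,-1]]'
```

```text
t: 26.25
ee_pos: [0.4296, -0.3679, 0.219]
orientation: [0.906, 0.422, -0.0, -0.001]
wrist_force: [-0.1, -0.6, -2.6]
gripper_width: 0.516
finger_force: 62.6
t: 27.05
ee_pos: [0.43, -0.3675, 0.0107]
orientation: [0.906, 0.423, -0.0, -0.001]
wrist_force: [-0.5, -0.3, -2.8]
gripper_width: 0.519
finger_force: 62.5
t: 27.85
ee_pos: [0.43, -0.3686, 0.0031]
orientation: [0.906, 0.423, -0.0, -0.0]
wrist_force: [-1.3, 0.5, -2.5]
gripper_width: 0.513
finger_force: 62.5
```

```bash
python3 -m crank '[[[0,0,0.5],0,-1],[[0,0,1],0,-1],[[0,0,1.2],0,-1],[[0,0,1.2],0,-1],[[0,0,1.2],0,0.1],[[0,0,1.2],0,0.3],[[0,0,1.2],0,0.3],[[0,0,1.2],0,0.3]]' && python3 -m crank '[[[0,0,-2],0,0.3],[[0,0,-5],0,0.3],[[0,0,-8],0,0.3],[[0,0,-9],0,0.2],[[0,0,-9],0,0],[[0,0,-9],0,-1],[[0,0,-9],0,-1],[[0,0,-9],0,-1]]'  && python3 -m crank '[[[0,0,0],0,-1],[[0,0,0],0,-1],[[0,0,-4],0,-1],[[0,0,-10],0,-1],[[0,0,-20],0,-1],[[0,0,-30],0,-1],[[0,0,-30],0,-1],[[0,0,-30],0,-1]]'
```

```text
t: 28.65
ee_pos: [0.4301, -0.3687, 0.0021]
orientation: [0.906, 0.423, 0.0, 0.0]
wrist_force: [-0.5, 0.6, -0.5]
gripper_width: 0.651
finger_force: 0.0
t: 29.45
ee_pos: [0.4302, -0.3688, 0.0116]
orientation: [0.906, 0.423, 0.0, 0.0]
wrist_force: [-2.3, 1.5, 13.2]
gripper_width: 0.514
finger_force: 60.1
t: 30.25
ee_pos: [0.4302, -0.3688, 0.0414]
orientation: [0.906, 0.423, 0.0, 0.0]
wrist_force: [-0.5, 0.1, -2.5]
gripper_width: 0.514
finger_force: 62.4
```

```bash
python3 - <<'E'
from h import *
np.set_printoptions(precision=4,suppress=True)
P=lambda u,v,z: onz("w6",u,v,z)[:2]
print("div",P(122,50,.152),P(147,250,.152),"rw",P(440,50,.152),P(425,250,.152))
print("driver end",P(212,150,.139),P(340,150,.139),"floor div/rw edges",P(168,50,.097),P(380,50,.097))
E
python3 -m crank '[[[0,0,-15],0,-1],[[0,0,-45],0,-1],[[0,0,-80],0,-1],[[0,0,-120],0,-1],[[0,0,-160],0,-1],[[0,0,-195],0,-1],[[0,0,-220],0,-1],[[0,0,-230],0,-1]]'; python3 - <<'E'
from h import *
goal(.6205,-.0115,.27,3.7)
E
```

```text
div [0.704  0.0382] [0.6424 0.0337] rw [ 0.71   -0.0525] [ 0.6487 -0.0602]
driver end [0.676  0.0147] [ 0.679  -0.0302] floor div/rw edges [0.7144 0.0431] [ 0.7208 -0.0515]
t: 31.05
ee_pos: [0.4305, -0.3691, 0.2731]
orientation: [0.906, 0.423, 0.0, 0.001]
wrist_force: [0.1, -0.5, -3.3]
gripper_width: 0.511
finger_force: 62.5
shift [396.1 -84.3   2.7] yaw 50.01 turn 0.808 t 31.05 F [ 0.1 -0.5 -3.3] q [-0.81  0.37  1.43  0.    1.33 -0.12]
```

```bash
python3 -m crank '[[[12,-3,0],0.02,-1],[[40,-9,0],0.08,-1],[[75,-16,0],0.16,-1],[[110,-24,0],0.24,-1],[[145,-32,0],0.32,-1],[[180,-40,0],0.4,-1],[[215,-47,0],0.48,-1],[[250,-55,0],0.56,-1]]'; python3 - <<'E'
from h import *
goal(.6205,-.013,.27,3.9)
E
```

```text
t: 31.85
ee_pos: [0.5486, -0.1403, 0.2695]
orientation: [0.988, 0.154, -0.001, -0.0]
wrist_force: [0.3, -0.3, -3.2]
gripper_width: 0.516
finger_force: 62.3
shift [107.2 -99.3  -0.6] yaw 17.73 turn 0.241 t 31.85 F [ 0.3 -0.3 -3.2] q [-0.36  0.38  1.44 -0.    1.33  0.91]
```

```bash
python3 -m crank '[[[20,-20,0],0.05,-1],[[40,-40,0],0.1,-1],[[60,-60,0],0.15,-1],[[80,-78,0],0.2,-1],[[98,-92,0],0.23,-1],[[107,-99,0],0.241,-1],[[107,-99,0],0.241,-1],[[107,-99,0],0.241,-1]]' && python3 -m crank '[[[0,0,8],0,-1],[[0,0,25],0,-1],[[0,0,45],0,-1],[[0,0,65],0,-1],[[0,0,85],0,-1],[[0,0,105],0,-1],[[0,0,120],0,-1],[[0,0,130],0,-1]]'; python3 -m crank '[[[0,0,3],0,-1],[[0,0,8],0,-1],[[0,0,13],0,-1],[[0,0,18],0,-1],[[0,0,21],0,-1],[[0,0,23],0,-1],[[0,0,23],0,-1],[[0,0,23],0,-1]]';python3 - <<'E'
from h import *
goal(.6205,-.013,.1085,3.9)
E
```

```text
t: 32.65
ee_pos: [0.6194, -0.0151, 0.2701]
orientation: [0.999, 0.036, -0.001, 0.0]
wrist_force: [0.3, 0.4, -3.0]
gripper_width: 0.513
finger_force: 62.3
t: 33.45
ee_pos: [0.6189, -0.0154, 0.1394]
orientation: [0.999, 0.036, -0.001, -0.0]
wrist_force: [0.2, -0.2, -3.7]
gripper_width: 0.516
finger_force: 62.4
t: 34.25
ee_pos: [0.62, -0.0147, 0.1181]
orientation: [0.999, 0.036, 0.0, 0.0]
wrist_force: [0.2, -0.2, -2.9]
gripper_width: 0.509
finger_force: 62.3
shift [ 0.6 -1.6  9.6] yaw 4.12 turn 0.004 t 34.25 F [ 0.2 -0.2 -2.9] q [-0.12  0.61  1.48  0.    1.05  1.38]
```

```bash
python3 -m crank '[[[0,-1,1],0,-1],[[0,-1.6,2],0,-1],[[0,-1.6,4],0,-1],[[0,-1.6,5],0,-1],[[0,-1.6,6],0,-1],[[0,-1.6,7],0,-1],[[0,-1.6,8],0,-1],[[0,-1.6,8],0,-1]]'; python3 -m crank '[[[0,0,0.5],0,-1],[[0,0,0.5],0,-1],[[0,0,1],0,-1],[[0,0,1],0,-1],[[0,0,1.5],0,-1],[[0,0,1.5],0,-1],[[0,0,1.5],0,-1],[[0,0,1.5],0,-1]]'
```

```text
t: 35.05
ee_pos: [0.6197, -0.0131, 0.1098]
orientation: [0.999, 0.036, -0.0, -0.0]
wrist_force: [-0.4, -0.3, -3.8]
gripper_width: 0.516
finger_force: 62.4
t: 35.85
ee_pos: [0.62, -0.0131, 0.1087]
orientation: [0.999, 0.036, 0.0, 0.0]
wrist_force: [-0.4, 1.2, 2.7]
gripper_width: 0.514
finger_force: 62.9
```

Floor contact came at the predicted height. I'll release with a small opening.

```bash
python3 -m crank '[[[0,0,0],0,0.05],[[0,0,0],0,0.1],[[0,0,0],0,0.15],[[0,0,0],0,0.2],[[0,0,0],0,0.2],[[0,0,0],0,0.2],[[0,0,0],0,0.2],[[0,0,0],0,0.2]]' ; python3 -m crank '[[[0,0,-3],0,0.2],[[0,0,-8],0,0.2],[[0,0,-18],0,0.2],[[0,0,-35],0,0.2],[[0,0,-60],0,0.2],[[0,0,-90],0,0.2],[[0,0,-120],0,0],[[0,0,-140],0,0]]';python3 - <<'E'
from h import *
goal(.44,.028,.25,3.9)
E
```

```text
t: 36.65
ee_pos: [0.6198, -0.0131, 0.1085]
orientation: [0.999, 0.036, 0.0, -0.0]
wrist_force: [0.1, -0.3, -1.1]
gripper_width: 0.602
finger_force: 0.0
t: 37.45
ee_pos: [0.6203, -0.0131, 0.2517]
orientation: [0.999, 0.036, 0.001, 0.0]
wrist_force: [0.4, 1.0, -1.5]
gripper_width: 0.497
finger_force: 0.0
shift [-176.9  -54.     1.2] yaw 4.11 turn 0.004 t 37.45 F [ 0.4  1.  -1.5] q [-0.12  0.47  1.33  0.    1.34  1.38]
```

```bash
python3 -m crank '[[[-25,-8,0],0,-1],[[-60,-18,0],0,-1],[[-100,-30,0],0,-1],[[-140,-42,0],0,-1],[[-165,-50,0],0,-1],[[-180,-54,0],0,-1],[[-180,-54,0],0,-1],[[-180,-54,0],0,-1]]' && python3 -m crank '[[[0,0,10],0,-1],[[0,0,30],0,-1],[[0,0,55],0,-1],[[0,0,80],0,-1],[[0,0,105],0,-1],[[0,0,125],0,-1],[[0,0,135],0,-1],[[0,0,138],0,-1]]' && python3 -m crank '[[[5,0,0],0,-1],[[10,0,0],0,-1],[[15,0,0],0,-1],[[20,0,0],0,-1],[[25,0,0],0,-1],[[28,0,0],0,-1],[[31,0,0],0,-1],[[34,0,0],0,-1]]'; python3 - <<'E'
from h import *
from plant import imaging
import cv2
goal(.6,.04,.25,3.9)
for n in("wrist","side","top"): np.savez("p_"+n,**imaging.get_image(n))
E
```

```text
t: 38.25
ee_pos: [0.4371, 0.0278, 0.2493]
orientation: [0.999, 0.036, 0.001, 0.0]
wrist_force: [0.5, -0.0, 0.1]
gripper_width: 0.002
finger_force: 0.0
t: 39.05
ee_pos: [0.4363, 0.0278, 0.1093]
orientation: [0.999, 0.036, -0.001, -0.0]
wrist_force: [0.1, 0.3, 0.8]
gripper_width: -0.001
finger_force: 0.0
t: 39.85
ee_pos: [0.4704, 0.0304, 0.1105]
orientation: [0.999, 0.036, -0.0, -0.0]
wrist_force: [0.4, 0.1, 0.3]
gripper_width: -0.002
finger_force: 0.0
shift [ 129.9   -0.3 -139.5] yaw 4.12 turn 0.004 t 39.85 F [0.4 0.1 0.3] q [-0.06  0.46  1.85  0.    0.83  1.44]
```

```bash
python3 -m crank '[[[3,0,0],0,-1],[[8,0,0],0,-1],[[16,0,0],0,-1],[[26,0,0],0,-1],[[36,0,0],0,-1],[[46,0,0],0,-1],[[56,0,0],0,-1],[[66,0,0],0,-1]]' && python3 -m crank '[[[10,0,0],0,-1],[[20,0,0],0,-1],[[30,0,0],0,-1],[[40,0,0],0,-1],[[50,0,0],0,-1],[[60,0,0],0,-1],[[66,0,0],0,-1],[[70,0,0],0,-1]]'
```

```text
t: 40.8
ee_pos: [0.5371, 0.0351, 0.1105]
orientation: [0.999, 0.036, 0.0, 0.0]
wrist_force: [-3.2, -1.5, -0.7]
gripper_width: -0.0
finger_force: 1.0
t: 41.6
ee_pos: [0.6066, 0.0402, 0.1104]
orientation: [0.999, 0.036, 0.0, -0.0]
wrist_force: [-1.8, -1.3, 1.5]
gripper_width: -0.0
finger_force: 0.8
```

```bash
python3 -m crank '[[[3,0,0],0,-1],[[6,0,0],0,-1],[[9,0,0],0,-1],[[12,0,0],0,-1],[[15,0,0],0,-1],[[18,0,0],0,-1],[[20,0,0],0,-1],[[20,0,0],0,-1]]' && python3 -m crank '[[[1,0,0],0,-1],[[2,0,0],0,-1],[[3,0,0],0,-1],[[4,0,0],0,-1],[[5,0,0],0,-1],[[6,0,0],0,-1],[[6,0,0],0,-1],[[6,0,0],0,-1]]'
```

```text
t: 42.4
ee_pos: [0.6256, 0.0415, 0.1104]
orientation: [0.999, 0.036, -0.001, 0.0]
wrist_force: [-5.4, -0.8, 2.7]
gripper_width: 0.001
finger_force: 2.4
t: 43.2
ee_pos: [0.6321, 0.0419, 0.1105]
orientation: [0.999, 0.036, 0.0, 0.0]
wrist_force: [-1.5, -0.4, 0.3]
gripper_width: 0.004
finger_force: 0.4
```

```bash
python3 -m crank '[[[0.5,0,0],0,-1],[[1,0,0],0,-1],[[1.5,0,0],0,-1],[[2,0,0],0,-1],[[2.5,0,0],0,-1],[[3,0,0],0,-1],[[3,0,0],0,-1],[[3,0,0],0,-1]]'
```

```text
t: 44.0
ee_pos: [0.6349, 0.0421, 0.1105]
orientation: [0.999, 0.036, 0.0, -0.0]
wrist_force: [0.3, -0.1, 0.4]
gripper_width: 0.0
finger_force: 0.0
```

```bash
python3 -m crank '[[[0.5,0,0],0,-1],[[1,0,0],0,-1],[[1.5,0,0],0,-1],[[2,0,0],0,-1],[[2.5,0,0],0,-1],[[3,0,0],0,-1],[[3,0,0],0,-1],[[3,0,0],0,-1]]'
```

```text
t: 44.8
ee_pos: [0.6365, 0.0423, 0.1103]
orientation: [0.999, 0.036, -0.001, 0.0]
wrist_force: [-10.5, -1.4, 5.8]
gripper_width: -0.004
finger_force: 4.8
```

The catch snapped: the force fell to zero, then rose against the stop. I'll back off and check.

```bash
python3 -m crank '[[[-3,0,0],0,-1],[[-10,0,0],0,-1],[[-25,0,0],0,-1],[[-45,0,0],0,-1],[[-65,0,0],0,-1],[[-80,0,-10],0,-1],[[-80,0,-40],0,-1],[[-80,0,-80],0,-1]]' && python3 -m crank '[[[-20,0,-30],0,-1],[[-50,0,-60],0,-1],[[-80,0,-90],0,-1],[[-80,40,-100],0,-1],[[-80,80,-100],0,-1],[[-80,120,-100],0,-1],[[-80,160,-100],0,-1],[[-80,200,-100],0,-1]]'; python3 - <<'E'
from h import *
from plant import imaging
import cv2
goal(.5,0,.3)
d=imaging.get_image("side")["frame"];t=imaging.get_image("top")["frame"]
p=np.load("p_side.npz")["frame"];w=np.load("p_wrist.npz")["frame"]
c=np.zeros((600,800,3),np.uint8)
c[:300,:400]=cv2.resize(d,(400,300)); c[:300,400:]=cv2.resize(t,(400,300))
c[300:,:400]=cv2.resize(p[120:270,160:360],None,fx=2,fy=2); c[300:,400:]=cv2.resize(w,(400,300))
cv2.imwrite("pics/end.png",c)
E
```

```text
t: 45.6
ee_pos: [0.5564, 0.0366, 0.1902]
orientation: [0.999, 0.036, -0.002, -0.0]
wrist_force: [0.5, 0.4, -0.4]
gripper_width: -0.001
finger_force: 0.0
t: 46.4
ee_pos: [0.4922, -0.1702, 0.2906]
orientation: [0.999, 0.036, 0.0, 0.0]
wrist_force: [1.4, 0.8, -0.2]
gripper_width: 0.0
finger_force: 0.0
shift [  19.9 -169.2   -9.4] yaw 4.11 turn None t 46.4 F [ 1.4  0.8 -0.2] q [-0.45  0.29  1.51  0.    1.34  1.05]
```

View pics/end.png

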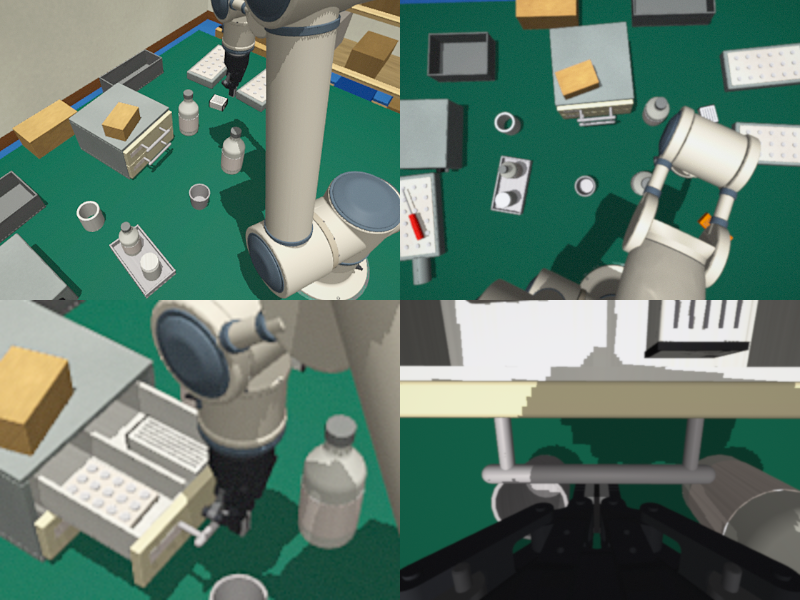

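The drawer is shut flush with the lower one, side view around (150,140). Before it closed, the driver lay flat in its compartment, lower left around (170,445). The bottle stands in the tray at (130,238), the bystanders haven't moved, and the arm is clear. Handing in.

```bash
python3 -c "
from plant import manip
print(manip.sign_off())"
```

```text
the job is handed in; nothing more can be done
None
```

The job is handed in: the bottle stands upright in the tray, the long driver lies flat in the compartment beside the lens panel, and the top drawer is shut on its catch; the sign-off returned no verdict.

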